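Find the heavy side of a loaded kebab wheel

TASK

The six foil-wrapped skewers on this hand-cranked rotisserie look alike, but one is full of potatoes and far heavier than the rest, and I want to clamp the balance weight on the spit opposite to it. Turn the spit by its wooden crank handle, feel in the handle where the heavy side is (it is harder to lift and easier to let down), and bring the heavy skewer straight down under the spit. Finish while still gripping the handle and holding the spit still like that, and leave the other things on the worktop where they are.

Things in the scene. Friction and masses are not known exactly. Their poses are not given: they have to be found in the camera images.
- rotisserie: Table-top rotisserie, fixed to the worktop: steel drip pan 210 x 300 mm, 38 mm high, and at each end, 165 mm from the middle, a flat steel upright; they carry a level spit 155 mm above the worktop. Origin under the pan's middle, on the worktop. y axis along the spit (crank at the -y end, the robot's right), x away from the robot at yaw 0, z up.
- axle (a point): Point on the spit's axis in the plane of the crank arm, 155 mm above the worktop, 190 mm from the rotisserie's middle towards its -y. It stays put when the spit turns; axes as the rotisserie's. The crank arm (70 mm, with a short tail weight that balances it) is clamped on the spit at any angle to the skewers.
- grip (a point): Where to grip: middle of the round wooden crank handle, 23 mm thick, 92 mm long, parallel to the spit and 70 mm from its axis, from 13 to 105 mm outside the crank arm (this point 68 mm outside; height 85 to 225 mm round the circle). The sleeve turns freely on its pin: a firm grip from above can keep pointing down all round the circle. This point's axes mean nothing.
- spit (a joint): Turn of spit, skewers and crank about the axis, rad; grows as the handle goes over the top away from the robot (about the rotisserie's +y); 2 turns free either way. Its zero is arbitrary. Sprung bushes brake it with 0.25 N m: it stays where left and never swings by itself. The heavy skewer adds or takes up to 0.15 to 0.23 N m (2 to 3.3 N at the handle), most when level with the axis.
- skewer_1: One of six like skewers of the kebab wheel (two plates 142 mm across on the spit), parallel to the spit, 60 mm from its axis, 60 degrees apart, each with three foil parcels 46 mm thick, loose by 1 mm in its sockets. One of the six, unmarked, weighs 0.35 to 0.44 kg, the others 0.06 to 0.075 kg. Origin at the middle of its length; -z points away from the spit.
- skewer_2: One of six like skewers of the kebab wheel (two plates 142 mm across on the spit), parallel to the spit, 60 mm from its axis, 60 degrees apart, each with three foil parcels 46 mm thick, loose by 1 mm in its sockets. One of the six, unmarked, weighs 0.35 to 0.44 kg, the others 0.06 to 0.075 kg. Origin at the middle of its length; -z points away from the spit.
- skewer_3: One of six like skewers of the kebab wheel (two plates 142 mm across on the spit), parallel to the spit, 60 mm from its axis, 60 degrees apart, each with three foil parcels 46 mm thick, loose by 1 mm in its sockets. One of the six, unmarked, weighs 0.35 to 0.44 kg, the others 0.06 to 0.075 kg. Origin at the middle of its length; -z points away from the spit.
- skewer_4: One of six like skewers of the kebab wheel (two plates 142 mm across on the spit), parallel to the spit, 60 mm from its axis, 60 degrees apart, each with three foil parcels 46 mm thick, loose by 1 mm in its sockets. One of the six, unmarked, weighs 0.35 to 0.44 kg, the others 0.06 to 0.075 kg. Origin at the middle of its length; -z points away from the spit.
- skewer_5: One of six like skewers of the kebab wheel (two plates 142 mm across on the spit), parallel to the spit, 60 mm from its axis, 60 degrees apart, each with three foil parcels 46 mm thick, loose by 1 mm in its sockets. One of the six, unmarked, weighs 0.35 to 0.44 kg, the others 0.06 to 0.075 kg. Origin at the middle of its length; -z points away from the spit.
- skewer_6: One of six like skewers of the kebab wheel (two plates 142 mm across on the spit), parallel to the spit, 60 mm from its axis, 60 degrees apart, each with three foil parcels 46 mm thick, loose by 1 mm in its sockets. One of the six, unmarked, weighs 0.35 to 0.44 kg, the others 0.06 to 0.075 kg. Origin at the middle of its length; -z points away from the spit.
- balance_weight: The balance weight, not to be used yet: a dark disc 48 mm across on a 110 mm steel rod with a clamp collar, lying in front of the crank. Origin under the collar. Leave it.
- mug: Coffee mug, 86 mm across, 96 mm high; origin under its middle. Bystander.
- tea_glass: Empty straight glass, 77 mm across, 89 mm high; origin under its middle. Bystander.

How it is judged:
By the outcome, as a careful person would: the job done as asked, in the order asked, and still so for the second after the job is handed in, while the arm keeps its last pose, push and grip.
It also fails if it takes over 72 s, if anything falls off the work surface, if the arm or the gripper's body presses on something with over 40 N, if the wrist force passes 120 N, or if a joint passes its speed limit or range.

ROBOT

A 7-joint arm with a two-finger parallel gripper is mounted at the origin on a cart in front of the work surface, level with it; the furniture and walls round the work are solid. World frame = base frame: x ahead of the robot, y to its left, z up, the work surface at z = 0. Lengths are in m, angles in rad, forces in N, time in s.
With the tool pointing down it reaches from about 0.425 to 0.875 m from the base axis. Payload 4.7 kg.
Tool frame: the origin (TCP) lies between the finger pads, 19 mm behind the fingertips; this is the grasp point; z points along the fingers, y is the line along which they close (so a half turn about z gives the same grasp; the last joint's range is limited). The gripper opens to 85 mm and grips with 20 to 120 N. Pads are 22 mm wide; open, the fingers measure 114 mm over their backs; the gripper's body (76 mm by 85 mm) begins 54 mm behind the grasp point. The pads swing forward as they close: fully open they stand 13 mm farther back than shut.
Start: joints at [-1.112, 0.321, -0.07, 1.45, 0.023, 1.371, -0.057], TCP at [0.28, 0.587, 0.25] pointing down, gripper open.
Joint ranges: [-2.86, 2.86], [-0.3, 2.09], [-1.38, 1.24], [0.06, 2.45], [-1.56, 4.7], [0.09, 2.05], [-2.69, 2.69]. Speed limits (rad/s): [2.57, 2.57, 3.14, 3.14, 3.14, 3.14, 3.14].

INTERFACE

Orientations are given as [roll, pitch, yaw] about the fixed x, y, z axes, in that order (R = Rz(yaw) Ry(pitch) Rx(roll)).
In Python, from cell import r gives the robot as it stands. The module is installed in compiled form; this text tells all that it offers.
- The arm moves only by the shell command python3 -m handwheel 'ROWS' [OPENING] [FORCE]. ROWS is JSON, a list of rows, each a list of 4 numbers: the shift along the tool's x, y, z in m, then the turn about the tool's z in rad. In form: [[x, y, z, roll], ...]. A call has 1 to 12 rows; each row shifts and turns the commanded pose from where the row before left it, along the tool's axes as they then stand; what a row does not reach is not made up. A row lasts 1/8 s, in which the tool goes at most 62.5 mm and 10.7 degrees, less where a joint would pass 70% of its speed; a pose out of reach is approached as far as the arm can. A call with a gripper value outside its range is refused whole. OPENING is the finger opening in m, from 0 to 0.0854, set as the call begins (- or left out, the last holds). The fingers move at their own pace and stop on an object; FORCE is the grip in N (left out, the last holds). Time passes only in rows, so rows that do not move let the fingers close. It gives the time, the measured TCP pose, the force, the opening and the grip force at its end, in the units of the state.
- r.sense(): the state, without advancing time (a new reading comes with each control period).
- r.camera(name): name is "scene" or "top" or "wrist"; returns a dict with "pixels" (480x640x3 uint8, red, green, blue), "depth" (480x640 float32, m along the optical axis (not along the pixel's ray), 0 where there is no reading), "fx", "fy", "cx", "cy" (pixels), "xyz" and "rotation" of the camera in the world. Camera axes: x right, y up, looking along -z (the intrinsics and any distortion apply to the point x, -y, -z); pixel columns grow to the right and rows downward; lengths in m; the calibration is good to about 2 mm. A picture is of the moment at which its call begins.
- r.finish_job(): hands the job in; it is judged then, once.
The state is a dict: "time_s": time; "q": joint angles; "joint_vel": joint speeds; "joint_efforts": joint torques, N m; "position": TCP position; "tcp_rot": TCP orientation; "wrist_force": force on the tool from outside, world axes, zero at the start; "wrist_torque": the same for the moment, N m; "gripper_width": finger opening in m; "finger_force": force on a finger pad.
Only numpy, scipy, OpenCV 4.12 (cv2) and the standard library are available. Lean on these libraries where they do the work, as an engineer would, in place of code of your own. Each camera call takes 0.05 s, during which the arm holds its last target. There are 200 camera calls.

## Working session

There is one attempt and no reset: what is moved stays moved. The work goes in short steps, Python scripts to look and compute and a shell command to move; the robot and the scene stay as the last step left them, time stands still between calls to the robot, and variables do not carry over. Pictures are saved under pics/ and viewed, at most 10 in all, crops included, and the job is handed in when it is done.

```bash
mkdir -p pics
python3 - <<'E'
from cell import r
import cv2, numpy as np
s=r.sense(); print({k:np.round(v,3).tolist() for k,v in s.items()})
for n in("scene","top"):
    c=r.camera(n); cv2.imwrite(f"pics/{n}0.png",c["pixels"][:,:,::-1]); np.savez(f"{n}0.npz",**c)
    print(n,c["fx"],c["fy"],c["cx"],c["cy"],c["xyz"],np.round(c["rotation"],4).tolist())
    print([k for k in c])
E
```

```text
{'time_s': 0.0, 'q': [-1.112, 0.322, -0.07, 1.452, 0.023, 1.371, -0.057], 'joint_vel': [0.0, 0.001, 0.001, -0.001, 0.0, 0.001, 0.001], 'joint_efforts': [0.0, -49.358, -0.382, -31.433, 0.013, 0.011, 0.0], 'position': [0.279, 0.586, 0.249], 'tcp_rot': [-3.14, 0.0, 2.697], 'wrist_force': [0.211, -0.137, 1.035], 'wrist_torque': [-0.02, -0.01, -0.031], 'finger_force': 0.0, 'gripper_width': 0.085}
scene 581.8414749311556 581.8414749311556 313.4154758687574 241.56819482821453 [-0.06324449 -0.40767512  1.00667806] [0.6915, -0.0165, -1.0154]
['pixels', 'depth', 'fx', 'fy', 'cx', 'cy', 'xyz', 'rotation']
top 530.1531578365788 530.1531578365788 310.65231062718925 236.14387591805774 [ 0.41167978 -0.05156667  1.2970764 ] [0.1357, -0.0009, -1.574]
['pixels', 'depth', 'fx', 'fy', 'cx', 'cy', 'xyz', 'rotation']
```

View pics/scene0.png

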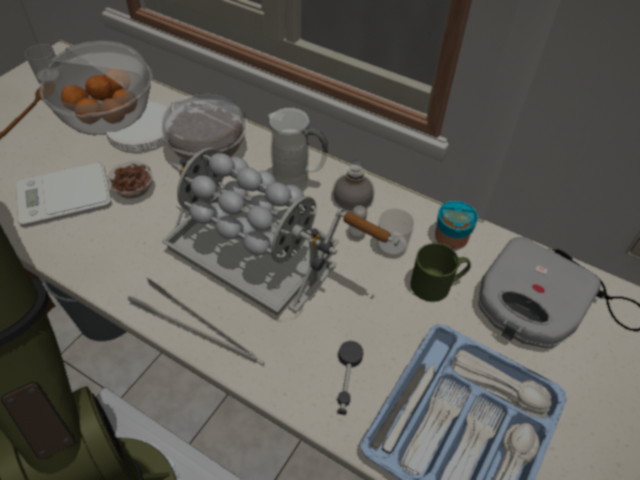

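View pics/top0.png

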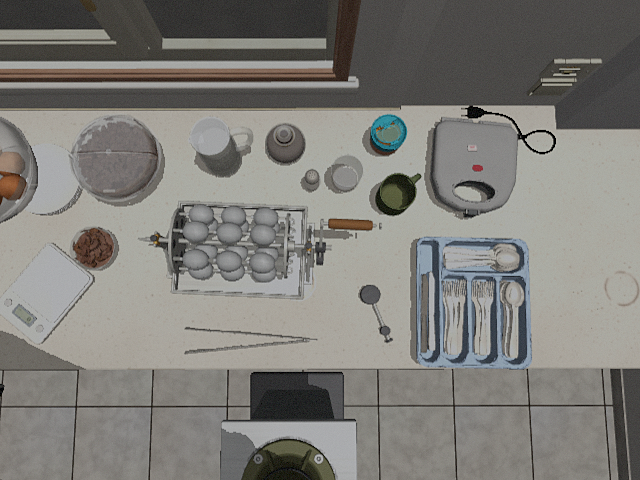

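The scene view shows the handle at about (367,226), the kebab wheel at (245,205) and the balance weight at (348,375). The top view shows the handle at (348,225), the pan spanning (171..306, 204..297), the mug at (397,194) and the glass at (346,174). I'll measure these next.

```bash
cat > h.py <<'E'
import numpy as np, cv2
from scipy.spatial.transform import Rotation as Ro
def cloud(c):
    d=np.asarray(c["depth"]); v,u=np.mgrid[:480,:640]
    p=np.stack([(u-c["cx"])/c["fx"]*d,-(v-c["cy"])/c["fy"]*d,-d],-1)
    R=np.asarray(c["rotation"]); R=R if R.shape==(3,3) else Ro.from_euler('xyz',R).as_matrix()
    P=p@R.T+np.asarray(c["xyz"]); P[d==0]=np.nan; return P
def brown(c):
    h=cv2.cvtColor(np.asarray(c["pixels"]),cv2.COLOR_RGB2HSV)
    return cv2.inRange(h,(5,110,60),(18,255,255))>0
def axis(p):
    m=np.median(p,0); p=p[np.linalg.norm(p-m,axis=1)<.06]
    m=p.mean(0); d=np.linalg.svd(p-m)[2][0]; d*=np.sign(d[1]); t=(p-m)@d
    return m,d,m+d*t.min(),m+d*t.max(),len(p)
E
python3 - <<'E'
from h import *
np.set_printoptions(precision=4,suppress=True)
for n in("scene","top"):
    c={k:v for k,v in np.load(f"{n}0.npz").items()}; P=cloud(c)
    m=brown(c)&(P[...,2]>.06)&(P[...,2]<.27)&(abs(P[...,1])<.4)&(P[...,0]<.75)
    p=P[m]; print(n,"table z",np.nanmedian(P[300:340,230:300,2]) if n=="top" else np.nanmedian(P[300:330,290:330,2]))
    print("handle",*axis(p)); print("zmax",np.percentile(p[:,2],[5,50,95]))
    reg=(P[...,0]>.3)&(P[...,0]<.75)&(P[...,1]<.4)&(P[...,1]>-.2)
    q=P[reg&(P[...,2]>.03)&(P[...,2]<.043)]; q=q[(q[:,1]<.33)]
    if n=="top":
        sub=np.zeros((480,640),bool); sub[195:305,160:312]=1
        q=P[sub&(P[...,2]>.03)&(P[...,2]<.043)]
        rc=cv2.minAreaRect((q[:,:2]*1000).astype(np.float32)); print("pan",rc,len(q))
        for nm,(u0,u1,v0,v1) in dict(spitL=(138,162,230,250),tail=(300,332,235,270)).items():
            a=P[v0:v1,u0:u1]; a=a[a[...,2]>.08]; print(nm,len(a),a.min(0) if len(a) else'',a.max(0) if len(a) else '', np.median(a,0))
        for nm,(u0,u1,v0,v1) in dict(mug=(375,422,170,216),glass=(328,365,154,193),weight=(355,395,283,345),shaker=(300,322,165,192)).items():
            a=P[v0:v1,u0:u1]; a=a[a[...,2]>.01]; print(nm,len(a),a.min(0),a.max(0))
E
```

```text
scene table z 0.00021689727767371103
handle [ 0.581  -0.1359  0.2177] [0.0657 0.9977 0.0174] [ 0.5782 -0.1791  0.2169] [ 0.584  -0.0899  0.2185] 456
zmax [0.2103 0.2182 0.2221]
top table z 0.0014449920809560535
handle [ 0.5836 -0.1347  0.2201] [ 0.0491  0.9988 -0.001 ] [ 0.5814 -0.18    0.2201] [ 0.5858 -0.0906  0.22  ] 413
zmax [0.182  0.22   0.2244]
pan ((552.6755981445312, 117.33624267578125), (337.9937438964844, 223.25411987304688), 87.19114685058594) 1151
spitL 181 [0.5445 0.2693 0.1243] [0.5776 0.3209 0.1907] [0.5598 0.2795 0.1635]
tail 375 [ 0.5068 -0.097   0.0802] [ 0.5642 -0.03    0.1978] [ 0.5403 -0.0688  0.1632]
mug 1059 [ 0.6368 -0.3145  0.0101] [ 0.7262 -0.2118  0.1021]
glass 921 [ 0.6926 -0.1765  0.01  ] [ 0.7691 -0.1012  0.0957]
weight 512 [ 0.3324 -0.2458  0.01  ] [ 0.4673 -0.1711  0.0328]
shaker 296 [ 0.6985 -0.0765  0.0133] [ 0.7353 -0.035   0.0943]
```

Run:
```python
import cv2
a=cv2.imread("pics/scene0.png")[130:320,150:420]; b=cv2.imread("pics/top0.png")[190:310,130:400]
a=cv2.resize(a,(780,549),interpolation=cv2.INTER_CUBIC); cv2.imwrite("pics/a.png",a)
cv2.imwrite("pics/b.png",cv2.resize(b,(800,356),interpolation=cv2.INTER_CUBIC))
```

```text
(no output)
```

View pics/a.png

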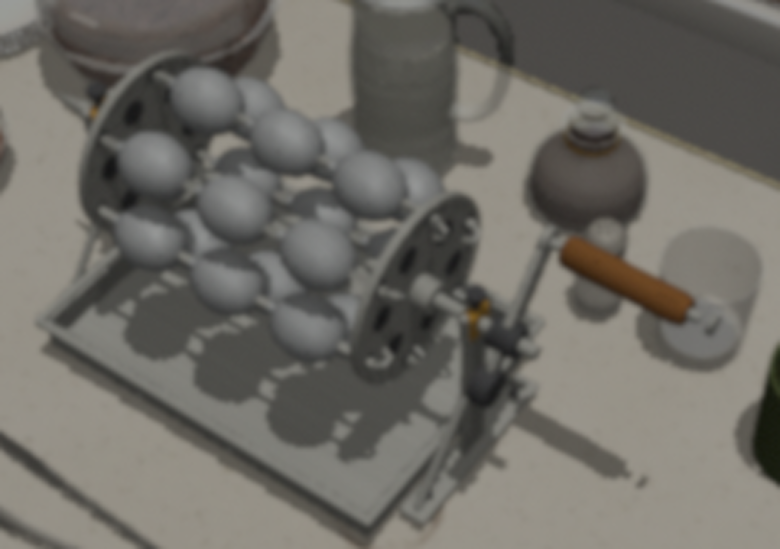

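The crop agrees with the numbers: the handle is up and leaning away, with the axle at about (0.543, -0.076, 0.155) and yaw about -0.05. Both routes, the pan centre and the handle height, give the same axle. Next I move above the handle.

```bash
python3 -m handwheel '[[0,0,-0.04,0],[0,0,-0.04,0],[-0.0368,-0.0331,0,0],[-0.0368,-0.0331,0,0],[-0.0368,-0.0331,0,0],[-0.0368,-0.0331,0,0],[-0.0368,-0.0331,0,0],[-0.0368,-0.0331,0,0],[-0.0368,-0.0331,0,0],[-0.0368,-0.0331,0,0],[-0.0368,-0.0331,0,0],[-0.0368,-0.0331,0,0]]' 0.0854
python3 -m handwheel '[[-0.0368,-0.0331,0,0],[-0.0368,-0.0331,0,0],[-0.0368,-0.0331,0,0],[-0.0368,-0.0331,0,0],[-0.0368,-0.0331,0,0],[-0.0368,-0.0331,0,0]]'
python3 -m handwheel '[[0,0,0,0.168],[0,0,0,0.168],[0,0,0,0.168],[0,0,0,0.168],[0,0,0,0.168],[0,0,0,0.168],[0,0,0,0.168],[0,0,0,0],[0,0,0,0]]'
python3 - <<'E'
from cell import r
from h import *
np.set_printoptions(precision=4,suppress=True)
print({k:np.round(v,3).tolist() for k,v in r.sense().items()})
c=r.camera("wrist"); P=cloud(c); cv2.imwrite("pics/w1.png",np.asarray(c["pixels"])[:,:,::-1])
m=brown(c)&(P[...,2]>.15)&(P[...,2]<.27); print(m.sum(),*axis(P[m])); print(np.percentile(P[m],[2,50,98],axis=0))
E
```

```text
time_s: 1.6
position: [0.4697, 0.128, 0.3298]
tcp_rot: [3.142, -0.0, 2.697]
wrist_force: [0.6, 0.4, 0.5]
gripper_width: 0.0853
finger_force: 0.0
time_s: 2.35
position: [0.5837, -0.1458, 0.3297]
tcp_rot: [3.141, -0.0, 2.697]
wrist_force: [0.8, 0.1, 0.6]
gripper_width: 0.0854
finger_force: 0.0
time_s: 3.48
position: [0.5832, -0.1445, 0.3298]
tcp_rot: [-3.141, -0.0, 1.524]
wrist_force: [0.7, 0.3, -0.6]
gripper_width: 0.0853
finger_force: 0.0
{'time_s': 3.475, 'q': [-0.432, 0.226, 0.76, 1.476, -0.156, 1.501, 0.279], 'joint_vel': [0.003, -0.002, -0.001, -0.002, 0.001, -0.0, -0.011], 'joint_efforts': [-0.052, -35.258, 5.154, -31.613, 0.015, 0.004, -0.001], 'position': [0.583, -0.145, 0.33], 'tcp_rot': [-3.141, -0.0, 1.524], 'wrist_force': [0.655, 0.252, -0.589], 'wrist_torque': [0.033, 0.007, -0.042], 'finger_force': 0.0, 'gripper_width': 0.085}
3450 [ 0.5851 -0.1311  0.2186] [0.0529 0.9986 0.0009] [ 0.5825 -0.1796  0.2185] [ 0.5873 -0.0886  0.2186] 3389
[[ 0.5729 -0.1761  0.2115]
 [ 0.5849 -0.1294  0.219 ]
 [ 0.5954 -0.0887  0.2214]]
```

```bash
python3 - <<'E'
from h import *
np.set_printoptions(precision=3,suppress=True)
yw=-.05; X=np.array([np.cos(yw),np.sin(yw)]); Y=np.array([-np.sin(yw),np.cos(yw)])
ax=np.array([.544,-.0755])
allp=[]
for n in("scene","top"):
    c={k:v for k,v in np.load(f"{n}0.npz").items()}; P=cloud(c).reshape(-1,3)
    d=P[:,:2]-ax; lx=d@X; ly=d@Y-.19; z=P[:,2]-.155
    rr=np.hypot(lx,z); a=np.degrees(np.arctan2(lx,z))
    m=(abs(ly)<.085)&(rr>.074)&(rr<.09)
    print(n,m.sum(),"phase mod60",np.degrees(np.angle(np.exp(6j*np.radians(a[m])).mean()))/6, np.histogram(a[m],np.arange(-180,181,10))[0], rr[m].max())
    allp.append(a[m])
E
python3 -m handwheel '[[0.0015,0.001,0.02,0],[0,0,0.02,0],[0,0,0.02,0],[0,0,0.02,0],[0,0,0.02,0],[0,0,0.02,0],[0,0,0,0],[0,0,0,0]]'
python3 -m handwheel '[[0,0,0,0],[0,0,0,0],[0,0,0,0],[0,0,0,0],[0,0,0,0],[0,0,0,0],[0,0,0,0],[0,0,0,0]]' 0 60
```

```text
scene 1632 phase mod60 14.484818476452139 [  0   0  10   0   0   0  10 133 194   6   0   0 155 336 200   0   0   9
 249 210  34   0   0   7  71   8   0   0   0   0   0   0   0   0   0   0] 0.08385750924929403
top 1793 phase mod60 14.064107973115183 [  0   0   0   0   0   0   0  16 134  17   0   0  72 295 266   3   0  37
 333 322  89   0   0  25 148  36   0   0   0   0   0   0   0   0   0   0] 0.08683419298529971
time_s: 4.53
position: [0.5848, -0.1434, 0.2105]
tcp_rot: [3.141, 0.0, 1.521]
wrist_force: [0.5, -0.3, 0.9]
gripper_width: 0.0852
finger_force: 0.0
time_s: 5.52
position: [0.5847, -0.1433, 0.2103]
tcp_rot: [3.141, 0.0, 1.521]
wrist_force: [0.6, 0.2, 3.3]
gripper_width: 0.0215
finger_force: 58.7
```

```bash
python3 -m handwheel '[[0,0.0017,0.0014,0],[0,0.0045,0.0041,0],[0,0.0041,0.0045,0]]'
python3 -c "
from cell import r;s=r.sense();print(s['wrist_force'],s['wrist_torque'],s['time_s'])"
python3 -m handwheel '[[0,0,0,0]]'
python3 -m handwheel '[[0,0.0037,0.0048,0],[0,0.0033,0.0052,0]]'
python3 -m handwheel '[[0,0.0028,0.0054,0],[0,0.0023,0.0056,0]]'
python3 -m handwheel '[[0,0,0,0]]'
```

```text
time_s: 5.9
position: [0.5946, -0.1438, 0.2006]
tcp_rot: [-3.141, -0.0, 1.521]
wrist_force: [-1.0, -0.6, 6.1]
gripper_width: 0.0214
finger_force: 59.1
[-0.98042985 -0.58933616  6.13272108] [0.06568855 0.28690732 0.03547715] 5.9
time_s: 6.02
position: [0.5951, -0.1438, 0.2001]
tcp_rot: [3.141, 0.0, 1.521]
wrist_force: [1.7, -0.4, 2.6]
gripper_width: 0.0211
finger_force: 58.7
time_s: 6.28
position: [0.6017, -0.1441, 0.1905]
tcp_rot: [3.141, -0.0, 1.521]
wrist_force: [-0.5, 0.2, 4.5]
gripper_width: 0.0213
finger_force: 59.0
time_s: 6.52
position: [0.6069, -0.1443, 0.1792]
tcp_rot: [3.141, -0.0, 1.521]
wrist_force: [-0.8, -0.3, 5.1]
gripper_width: 0.0214
finger_force: 59.0
time_s: 6.65
position: [0.6071, -0.1443, 0.1785]
tcp_rot: [3.141, 0.0, 1.521]
wrist_force: [2.7, -0.3, 0.1]
gripper_width: 0.0212
finger_force: 58.6
```

```bash
(
python3 -m handwheel '[[0,0.0018,0.0058,0],[0,0.0013,0.0060,0]]'
python3 -m handwheel '[[0,0.0008,0.0060,0],[0,0.0003,0.0061,0]]'
python3 -m handwheel '[[0,-0.0003,0.0061,0],[0,-0.0008,0.0060,0]]'
python3 -m handwheel '[[0,-0.0013,0.0060,0],[0,-0.0018,0.0058,0]]'
python3 -m handwheel '[[0,-0.0023,0.0056,0],[0,-0.0028,0.0054,0]]'
python3 -m handwheel '[[0,-0.0033,0.0052,0],[0,-0.0037,0.0048,0]]'
python3 -m handwheel '[[0,-0.0041,0.0045,0],[0,-0.0045,0.0041,0]]'
python3 -m handwheel '[[0,-0.0048,0.0037,0],[0,-0.0052,0.0033,0]]'
python3 -m handwheel '[[0,-0.0054,0.0028,0],[0,-0.0056,0.0023,0]]'
python3 -m handwheel '[[0,-0.0058,0.0018,0],[0,-0.0060,0.0013,0]]'
python3 -m handwheel '[[0,-0.0060,0.0008,0],[0,-0.0061,0.0003,0]]'
) | tee -a fwd.txt | grep -E "posi|wrist_f"
```

```text
position: [0.61, -0.1445, 0.1671]
wrist_force: [1.0, -0.0, 3.4]
position: [0.611, -0.1445, 0.1546]
wrist_force: [0.8, 0.2, 4.0]
position: [0.6097, -0.1444, 0.1424]
wrist_force: [1.2, 0.3, 2.6]
position: [0.6064, -0.1443, 0.1306]
wrist_force: [0.2, 0.9, 2.6]
position: [0.6011, -0.1439, 0.1197]
wrist_force: [-1.2, -0.3, 3.1]
position: [0.5941, -0.1436, 0.1098]
wrist_force: [-1.7, 0.0, 3.0]
position: [0.5856, -0.1432, 0.1014]
wrist_force: [-2.6, 1.1, 4.3]
position: [0.5759, -0.1426, 0.0947]
wrist_force: [-2.1, 0.8, 5.2]
position: [0.5654, -0.1422, 0.0898]
wrist_force: [-1.5, -0.3, 4.8]
position: [0.5537, -0.1416, 0.0866]
wrist_force: [-0.1, 0.3, 4.2]
position: [0.5414, -0.141, 0.0855]
wrist_force: [1.3, 1.3, 4.8]
```

```bash
(
python3 -m handwheel '[[0,-0.0061,-0.0003,0],[0,-0.0060,-0.0008,0]]'
python3 -m handwheel '[[0,-0.0060,-0.0013,0],[0,-0.0058,-0.0018,0]]'
python3 -m handwheel '[[0,-0.0056,-0.0023,0],[0,-0.0054,-0.0028,0]]'
python3 -m handwheel '[[0,-0.0052,-0.0033,0],[0,-0.0048,-0.0037,0]]'
python3 -m handwheel '[[0,-0.0045,-0.0041,0],[0,-0.0041,-0.0045,0]]'
python3 -m handwheel '[[0,-0.0037,-0.0048,0],[0,-0.0033,-0.0052,0]]'
python3 -m handwheel '[[0,-0.0028,-0.0054,0],[0,-0.0023,-0.0056,0]]'
python3 -m handwheel '[[0,-0.0018,-0.0058,0],[0,-0.0013,-0.0060,0]]'
python3 -m handwheel '[[0,-0.0008,-0.0060,0],[0,-0.0003,-0.0061,0]]'
python3 -m handwheel '[[0,0.0003,-0.0061,0],[0,0.0008,-0.0060,0]]'
python3 -m handwheel '[[0,0.0013,-0.0060,0],[0,0.0018,-0.0058,0]]'
python3 -m handwheel '[[0,0.0023,-0.0056,0],[0,0.0028,-0.0054,0]]'
python3 -m handwheel '[[0,0.0033,-0.0052,0],[0,0.0037,-0.0048,0]]'
python3 -m handwheel '[[0,0.0041,-0.0045,0],[0,0.0045,-0.0041,0]]'
python3 -m handwheel '[[0,0.0048,-0.0037,0],[0,0.0052,-0.0033,0]]'
python3 -m handwheel '[[0,0.0054,-0.0028,0],[0,0.0056,-0.0023,0]]'
python3 -m handwheel '[[0,0.0058,-0.0018,0],[0,0.0060,-0.0013,0]]'
python3 -m handwheel '[[0,0.0060,-0.0008,0],[0,0.0061,-0.0003,0]]'
python3 -m handwheel '[[0,0.0061,0.0003,0],[0,0.0060,0.0008,0]]'
python3 -m handwheel '[[0,0.0060,0.0013,0],[0,0.0058,0.0018,0]]'
python3 -m handwheel '[[0,0.0056,0.0023,0],[0,0.0054,0.0028,0]]'
python3 -m handwheel '[[0,0.0052,0.0033,0],[0,0.0048,0.0037,0]]'
python3 -m handwheel '[[0,0.0045,0.0041,0],[0,0.0041,0.0045,0]]'
python3 -m handwheel '[[0,0.0037,0.0048,0],[0,0.0033,0.0052,0]]'
python3 -m handwheel '[[0,0.0028,0.0054,0],[0,0.0023,0.0056,0]]'
) | tee -a fwd.txt | grep -E "wrist_f"
cat > fit.py <<'E'
import re,sys,numpy as np
from scipy.optimize import least_squares as ls
np.set_printoptions(precision=3,suppress=True)
A=[]
for i,f in enumerate(sys.argv[1:]):
    t=open(f).read(); g=lambda k:np.array([eval(x) for x in re.findall(k+r": (\[.*\])",t)])
    p,w=g("position"),g("wrist_force"); A.append(np.c_[p,w,np.full(len(p),1-2*i)])
A=np.vstack(A); X=np.array([.9988,-.05])
lx=(A[:,:2]-[.541,-.141])@X; z=A[:,2]-.155
c=ls(lambda c:np.hypot(lx-c[0],z-c[1])-c[2],[0,0,.07]).x; print("circle",c,"centre z",c[1]+.155)
th=np.arctan2(lx-c[0],z-c[1]); fx=A[:,3:5]@X; fz=A[:,5]; s=A[:,6]
ft=fx*np.cos(th)-fz*np.sin(th); fr=fx*np.sin(th)+fz*np.cos(th)
# outside torque along +theta on tool: -b*s + g*sin(th+d) + sensor bias
M=np.c_[-s,np.sin(th),np.cos(th)]
k,res,_,_=np.linalg.lstsq(M,ft,rcond=None); e=ft-M@k
print("b,gs,gc",k,"rms",e.std(),"amp",np.hypot(k[1],k[2]),"phase",np.degrees(np.arctan2(k[2],k[1])))
print(np.c_[np.degrees(th),s,ft,fr,e][::3])
E
python3 fit.py fwd.txt; tail -12 fwd.txt
```

```text
wrist_force: [1.6, -0.5, 4.8]
wrist_force: [1.9, 0.1, 3.6]
wrist_force: [3.1, 0.7, 2.5]
wrist_force: [2.7, 0.1, 2.5]
wrist_force: [4.1, -1.0, 0.5]
wrist_force: [3.1, -0.8, 0.6]
wrist_force: [4.2, -1.8, -1.3]
wrist_force: [3.1, -1.3, -3.4]
wrist_force: [3.2, -2.5, -4.5]
wrist_force: [1.6, -1.9, -5.7]
wrist_force: [-0.7, -1.2, -5.1]
wrist_force: [-2.3, -2.3, -5.2]
wrist_force: [-5.0, -1.4, -3.7]
wrist_force: [-6.5, -1.6, -2.2]
wrist_force: [-7.4, -1.2, 0.4]
wrist_force: [-7.1, -1.9, 0.5]
wrist_force: [-7.7, -0.7, 1.8]
wrist_force: [-7.2, -1.1, 1.4]
wrist_force: [-5.3, -1.5, 2.6]
wrist_force: [-5.6, -0.7, 2.1]
wrist_force: [-5.8, -0.7, 1.8]
wrist_force: [-5.9, -0.9, 2.5]
wrist_force: [-6.4, -1.3, 1.0]
wrist_force: [-6.4, -1.6, 2.0]
wrist_force: [-5.3, -0.9, 3.0]
circle [0.    0.001 0.07 ] centre z 0.15570453195199527
b,gs,gc [ 3.621  0.379 -3.069] rms 0.494561285749168 amp 3.0920182317033142 phase -82.95672024293332
[[  80.616    1.      -3.192    1.54     0.556]
 [ 111.015    1.      -2.483   -0.788   -0.316]
 [ 140.656    1.      -0.675   -5.007    0.332]
 [ 169.686    1.      -0.639   -4.153   -0.105]
 [-160.121    1.      -0.556   -4.029    0.308]
 [-130.206    1.      -2.294   -3.488   -0.364]
 [-100.349    1.      -3.913   -2.499   -0.47 ]
 [ -70.723    1.      -5.025   -1.08    -0.033]
 [ -40.828    1.      -6.29     2.528   -0.099]
 [ -10.403    1.      -7.205    3.153   -0.497]
 [  20.055    1.      -5.941    0.067    0.432]
 [  49.919    1.      -4.839   -4.197    0.468]]
time_s: 15.4
position: [0.602, -0.1439, 0.191]
tcp_rot: [-3.141, -0.0, 1.521]
wrist_force: [-6.4, -1.6, 2.0]
gripper_width: 0.0211
finger_force: 59.8
time_s: 15.65
position: [0.6071, -0.1442, 0.18]
tcp_rot: [-3.142, -0.0, 1.522]
wrist_force: [-5.3, -0.9, 3.0]
gripper_width: 0.0214
finger_force: 59.8
```

The fit is good. Friction comes out at 3.62 N (expected 3.57) and the heavy-side amplitude at 3.1 N. That puts the heavy skewer about 83° behind the handle, which matches the one seen at −46° at the start. I'll turn back 165°, logging the reverse direction as a check.

```bash
(
python3 -m handwheel '[[0,-0.0023,-0.0056,0],[0,-0.0028,-0.0054,0]]'
python3 -m handwheel '[[0,-0.0033,-0.0052,0],[0,-0.0037,-0.0048,0]]'
python3 -m handwheel '[[0,-0.0041,-0.0045,0],[0,-0.0045,-0.0041,0]]'
python3 -m handwheel '[[0,-0.0048,-0.0037,0],[0,-0.0052,-0.0033,0]]'
python3 -m handwheel '[[0,-0.0054,-0.0028,0],[0,-0.0056,-0.0023,0]]'
python3 -m handwheel '[[0,-0.0058,-0.0018,0],[0,-0.0060,-0.0013,0]]'
python3 -m handwheel '[[0,-0.0060,-0.0008,0],[0,-0.0061,-0.0003,0]]'
python3 -m handwheel '[[0,-0.0061,0.0003,0],[0,-0.0060,0.0008,0]]'
python3 -m handwheel '[[0,-0.0060,0.0013,0],[0,-0.0058,0.0018,0]]'
python3 -m handwheel '[[0,-0.0056,0.0023,0],[0,-0.0054,0.0028,0]]'
python3 -m handwheel '[[0,-0.0052,0.0033,0],[0,-0.0048,0.0037,0]]'
python3 -m handwheel '[[0,-0.0045,0.0041,0],[0,-0.0041,0.0045,0]]'
python3 -m handwheel '[[0,-0.0037,0.0048,0],[0,-0.0033,0.0052,0]]'
python3 -m handwheel '[[0,-0.0028,0.0054,0],[0,-0.0023,0.0056,0]]'
python3 -m handwheel '[[0,-0.0018,0.0058,0],[0,-0.0013,0.0060,0]]'
python3 -m handwheel '[[0,-0.0008,0.0060,0],[0,-0.0003,0.0061,0]]'
python3 -m handwheel '[[0,0.0003,0.0061,0]]'
) > bwd.txt
tail -6 bwd.txt; python3 -m handwheel '[[0,0,0,0],[0,0,0,0]]'
python3 fit.py fwd.txt bwd.txt | grep -vE "^( \[|\[\[)"
python3 - <<'E'
from cell import r
from h import *
np.set_printoptions(precision=3,suppress=True)
for n in("scene","top"):
    c=r.camera(n); np.savez(n+"1.npz",**c); cv2.imwrite(f"pics/{n}1.png",np.asarray(c["pixels"])[:,:,::-1])
yw=-.05; X=np.array([np.cos(yw),np.sin(yw)]); Y=np.array([-np.sin(yw),np.cos(yw)])
ax=np.array([.544,-.0755])
for n in("scene0","top0","scene1","top1"):
    c=dict(np.load(n+".npz")); P=cloud(c).reshape(-1,3)
    d=P[:,:2]-ax; lx=d@X; ly=d@Y-.19; z=P[:,2]-.1555
    m=(abs(ly)<.085)&(np.hypot(lx,z)<.09)&(np.hypot(lx,z)>.03); pts=np.c_[lx,ly,z][m]
    a=np.degrees(np.arctan2(lx,z))[m]; rr=np.hypot(lx,z)[m]; o=rr>.074
    ph=np.degrees(np.angle(np.exp(6j*np.radians(a[o])).mean()))/6
    # algebraic sphere fits (r=23mm) per parcel cluster
    from scipy.optimize import least_squares as ls
    for k in range(6):
        g=(ph+60*k+180)%360-180; out=[]
        w=abs((a-g+180)%360-180)<22
        for y0 in (-.06,-.05,-.04,0,.04,.05,.06)[3:4]:
            pass
        q=pts[w&(rr>.06)]
        if len(q)<150: continue
        labs=np.array_split(np.arange(3),3)
        _,lab,cen=cv2.kmeans(q[:,1].astype(np.float32),3,None,(3,50,1e-5),5,cv2.KMEANS_PP_CENTERS)
        for j in range(3):
            p=q[lab[:,0]==j]; c0=np.r_[.06*np.sin(np.radians(g)),cen[j],.06*np.cos(np.radians(g))]
            s=ls(lambda x:np.linalg.norm(p-x,axis=1)-.023,c0,loss="soft_l1",f_scale=.001).x
            out.append((len(p),round(np.degrees(np.arctan2(s[0],s[2])),1),round(1000*np.hypot(s[0],s[2]),1)))
        print(n,round(ph,1),round(g),out)
E
```

```text
time_s: 19.77
position: [0.4717, -0.1377, 0.1485]
tcp_rot: [-3.141, 0.0, 1.521]
wrist_force: [-4.0, -2.2, 3.3]
gripper_width: 0.0209
finger_force: 60.0
time_s: 20.02
position: [0.4716, -0.1376, 0.1483]
tcp_rot: [-3.141, 0.001, 1.521]
wrist_force: [-1.7, -4.6, -3.6]
gripper_width: 0.0211
finger_force: 59.2
circle [0.    0.001 0.07 ] centre z 0.1556420962747823
b,gs,gc [ 3.611  0.461 -3.068] rms 0.4817375411577053 amp 3.102042237456166 phase -81.44422614736942
scene0 14.4 14 [(356, np.float64(15.1), np.float64(58.1)), (337, np.float64(15.0), np.float64(58.6)), (403, np.float64(14.8), np.float64(58.6))]
scene0 14.4 74 [(133, np.float64(75.0), np.float64(59.6)), (121, np.float64(74.9), np.float64(59.3)), (103, np.float64(74.8), np.float64(59.6))]
scene0 14.4 -106 [(333, np.float64(-106.4), np.float64(59.4)), (301, np.float64(-106.6), np.float64(59.5)), (276, np.float64(-106.8), np.float64(59.7))]
scene0 14.4 -46 [(432, np.float64(-45.7), np.float64(57.4)), (406, np.float64(-45.7), np.float64(57.5)), (480, np.float64(-45.7), np.float64(57.4))]
top0 14.1 14 [(453, np.float64(12.5), np.floa
[... 1002 characters left out ...]
at64(-59.7), np.float64(57.6)), (402, np.float64(-60.9), np.float64(57.7)), (459, np.float64(-61.3), np.float64(57.8))]
top1 -0.9 -1 [(463, np.float64(-2.1), np.float64(59.8)), (403, np.float64(-1.8), np.float64(59.6)), (398, np.float64(-1.7), np.float64(59.5))]
top1 -0.9 59 [(302, np.float64(57.6), np.float64(58.7)), (269, np.float64(57.9), np.float64(58.1)), (265, np.float64(57.6), np.float64(58.2))]
top1 -0.9 -121 [(25, np.float64(-118.7), np.float64(60.0)), (72, np.float64(-120.2), np.float64(59.9)), (65, np.float64(-120.6), np.float64(60.1))]
top1 -0.9 -61 [(326, np.float64(-60.3), np.float64(60.3)), (320, np.float64(-60.9), np.float64(59.8)), (374, np.float64(-60.6), np.float64(60.4))]
```

View pics/scene1.png

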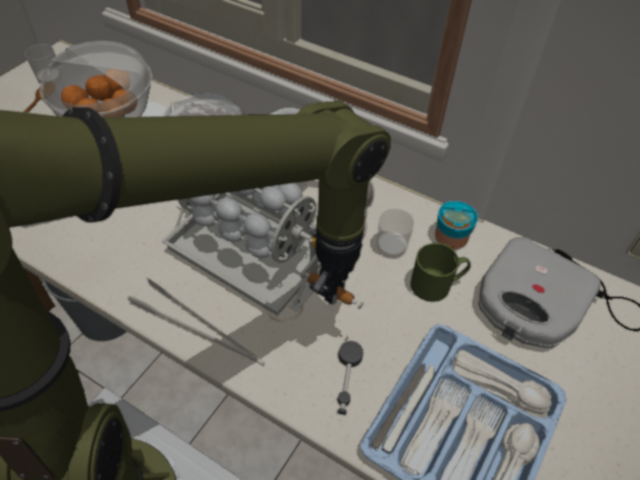

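The scene view shows the gripper holding the handle at about (335,285). The mug (435,272), glass (395,232) and balance weight (348,375) are where they were. One skewer is within about 1° of straight down. The turn of −134.5° from −46° and the force phase in both directions (−177°) agree that it is the heavy one, so I'm handing in.

```bash
python3 -m handwheel '[[0,0,0,0],[0,0,0,0],[0,0,0,0],[0,0,0,0]]'; python3 -c "
from cell import r
print(r.finish_job())"
```

```text
time_s: 20.62
position: [0.4716, -0.1376, 0.1489]
tcp_rot: [-3.141, 0.0, 1.521]
wrist_force: [-2.9, -2.9, -3.6]
gripper_width: 0.0209
finger_force: 59.2
the job is handed in; nothing more can be done
None
```

I found the heavy skewer by feel at the crank, turned it to within about 1° of straight down under the spit, and handed in at about 21 s with the gripper still holding the handle and the other things on the worktop left where they were.

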